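Level the worktop shelf by its front foot and hold it there

TASK

Stand the spirit level on the worktop shelf, lengthwise along its middle, and let go of it. Then take the wing knob of the shelf's front foot from above, press it down against its spring so that the shelf sits firmly, and, still pressing, turn it until the bubble rests between the two lines. Finish still gripping the knob and pressing it down with the bubble between the lines; leave the other things on the worktop and shelf where they are.

Things in the scene. Friction and masses are not known exactly. Their poses are not given: they have to be found in the camera images.
- spirit_level: aluminium spirit level, a loose bar 170 mm long (its x), 24 mm wide (y), 34 mm high, black end caps, about 0.2 kg; a glass vial along the middle of its top stands up to 45 mm above the underside. Origin: centre of the underside; z up. It starts on the hob, 6 mm above the worktop. Pick it across its width at the middle; it may stand on the shelf either way round.
- bubble (a joint): place of the bubble in the vial along the level's own +x, m; 0 is centred. It goes to the higher end, 1 mm per mrad of slope (stops at 25 mm), and takes about 1.5 s to settle. The bubble is 22 mm long, the two black lines are 16.5 mm either side of the middle; within 6 mm of the middle counts as between the lines.
- shelf_stand: the worktop shelf's fixed steel frame. Origin on the worktop under the shelf; x runs along the shelf from the foot to the two rear legs, z up. The wooden board on it (x -145 to +155 mm, 130 mm wide, top about 90 mm above the worktop) is hinged across the rear legs at x = +130 mm, so only its slope along x changes. The adjustable foot is at x = -115 mm, y = 0.
- level_place (a point): point on the board's top where the middle of the level shall stand (underside on the board, level along the point's x; 40 mm off along, 30 mm across and 0.17 rad allowed). Its x runs along the board away from the foot, z up. Unpressed, the foot end rides 4.4 mm high on a sprung seat (1 to 2 N at the knob push it home); pressed home it is first 3 to 6.5 mm too low.
- foot_grip (a point): grip point on the axis of the foot's black plastic wing knob: 10 mm under the top of the wing and 24 mm above the knob's round flange (44 mm across). The wing is 40 mm long (point x), 12 mm thick (point y), 34 mm high. The point turns and moves with the knob.
- foot_turn (a joint): turn of the knob, rad, clockwise from above positive, range -0.6 to 1.7. Clockwise raises the foot end: 20 mrad of slope per rad; the knob itself keeps its height. It stays where it is left (friction 0.08 N m). At the start it is -0.3 to 0.1; 0.6 to 1.3 rad clockwise are needed.
- foot_knob (a joint): how far the knob is pressed down against its own spring, m, 0 to 0.012; 1.8 N to start, then 0.6 N per mm. It springs back when let go. 4 mm or more (4.2 N) also holds the shelf firmly on its seat.
- spice_jar: bystander, to be left alone: small spice jar with a screw cap, 46 mm across, 106 mm tall; origin at the centre of its underside
- salt_drum: bystander, to be left alone: round salt drum, 61 mm across, 143 mm tall; origin at the centre of its underside
- jar: bystander, to be left alone: low jar with a lid, 64 mm across, 87 mm tall; origin at the centre of its underside
- lemon: bystander, to be left alone: lemon, 71x53x51 mm; origin at the centre of its underside
- teaspoon: bystander, to be left alone: metal teaspoon, 135 mm long, lying flat; origin at the centre of its underside
- candle_a: bystander on the shelf, to be left alone: tea light, 38 mm across, 15 mm high, rear corner on the +y side of the frame; origin at the centre of its underside
- candle_b: bystander on the shelf, to be left alone: the same tea light in the rear corner on the -y side
Things that resemble listed ones, but are neither listed nor needed, are in the scene too. There is more than one size of the spirit_level; the one meant has the size given above.

How it is judged:
By the outcome, as a careful person would: the job done as asked, in the order asked, and still so for the second after the job is handed in, while the arm keeps its last pose, push and grip.
It also fails if it takes over 48 s, if anything falls off the work surface, if the arm or the gripper's body presses on something with over 40 N, if the wrist force passes 120 N, or if a joint passes its speed limit or range.

ROBOT

A 6-joint arm with a two-finger parallel gripper is mounted at the origin on a cart in front of the work surface, level with it; the furniture and walls round the work are solid. World frame = base frame: x ahead of the robot, y to its left, z up, the work surface at z = 0. Lengths are in m, angles in rad, forces in N, time in s.
With the tool pointing down it reaches from about 0.375 to 0.975 m from the base axis. Payload 3.8 kg.
Tool frame: the origin (TCP) lies midway between the tips of the shut fingers; the grasp point (between the pads) lies 19 mm behind it; z points along the fingers, y is the line along which they close (so a half turn about z gives the same grasp; the last joint's range is limited). The gripper opens to 85 mm and grips with 20 to 120 N. Pads are 22 mm wide; open, the fingers measure 114 mm over their backs; the gripper's body (76 mm by 85 mm) begins 54 mm behind the grasp point. The pads swing forward as they close: fully open they stand 13 mm farther back than shut.
Start: joints at [-1.346, 0.264, 1.604, -0, 1.274, -0.037], TCP at [0.175, -0.652, 0.231] pointing down, gripper open.
Joint ranges: [-2.63, 2.63], [-0.94, 2.18], [0.31, 2.57], [-1.31, 4.45], [0, 2.66], [-2.55, 2.55]. Speed limits (rad/s): [2.57, 2.57, 3.14, 3.14, 3.14, 3.14].

INTERFACE

Orientations are given as a rotation vector (axis times angle).
In Python, from workcell import status, read_camera, workorder, masks_of gives the robot as it stands.
- The arm moves only by the tool drive_tool, never from a script. Its argument "rows" is a list of rows, each a list of 7 numbers: the turn, a rotation vector about the tool's x, y, z in degrees, then the shift along the tool's x, y, z in m, then the opening, from 0 (shut) to 1 (fully open). In form: [[ax, ay, az, tx, ty, tz, claw], ...]. A call has 1 to 8 rows; each row shifts and turns the commanded pose from where the row before left it, along the tool's axes as they then stand; what a row does not reach is not made up. A row lasts 1/12 s, in which the tool goes at most 41.7 mm and 7.16 degrees, less where a joint would pass 70% of its speed; a pose out of reach is approached as far as the arm can. A call is refused whole if a number of a shift passes 0.0417 or a number of a turn 7.16, either way. A call with a gripper value outside its range is refused whole. The fingers move at their own pace and stop on an object; "force" is the grip in N (left out, the last holds). Time passes only in rows, so rows that do not move let the fingers close. It gives the time, the measured TCP pose, the force, the opening and the grip force at its end, in the units of the state.
- status.read_state(): the state, without advancing time (a new reading comes with each control period).
- read_camera(name): name is "scene" or "side" or "wrist"; returns a dict with "color" (384x512x3 uint8, red, green, blue), "intrinsics" (3x3 intrinsics, pixels), "D" ([k1, k2, p1, p2, k3] as OpenCV has them; the pictures are not rectified), "world_from_camera" (4x4, takes a point from camera to world coordinates); the wrist camera has in their place "mount" (4x4, takes a point from camera to tool coordinates, whose origin is the TCP and whose axes are the flange's). Camera axes: x right, y up, looking along -z (the intrinsics and any distortion apply to the point x, -y, -z); pixel columns grow to the right and rows downward; lengths in m; the calibration is good to about 2 mm. A picture is of the moment at which its call begins: read the wrist's pose just before it. There is no depth.
- workorder.finish_job(): hands the job in; it is judged then, once.
Trained networks look in a picture, given as the dict that the camera call returned (one of the last four; its "shot" number tells which), for a name from the list of things; names that differ only in an ending like _2 or _b are one class to them, and where a whole thing is asked for, a point or a joint stands for the part that bears it (a point fixed in the world has none). Each returns a list of dicts, best first, with "score" (0 to 1); they miss things now and then, are a little off and sometimes report something else, mostly with a low value. They report only what shows in the picture. A call takes as long as a camera call. They do not tell look-alikes from the thing itself.
- masks_of(picture, name): "mask" (384x512 bool, what is visible of it) and "bbox" ([left, top, right, bottom] in pixels, round what is visible of it).
The state is a dict: "time": time; "q": joint angles; "joint_vel": joint speeds; "joint_torque": joint torques, N m; "tool_pos": TCP position; "tcp_rot": TCP orientation; "wrist_force": force on the tool from outside, world axes, zero at the start; "torque": the same for the moment, N m; "width": opening from 0.0 (shut) to 1.0 (fully open); "grip_force": force on a finger pad.
Only numpy, scipy, OpenCV 4.12 (cv2) and the standard library are available. Lean on these libraries where they do the work, as an engineer would, in place of code of your own. Each camera call takes 0.05 s, during which the arm holds its last target. There are 200 camera calls.

## Working session

There is one attempt and no reset: what is moved stays moved. The work goes in short steps, Python scripts to look and compute and a tool call to move; the robot and the scene stay as the last step left them, time stands still between calls to the robot, and variables do not carry over. Pictures are saved under pics/ and viewed, at most 10 in all, crops included, and the job is handed in when it is done.

Besides the shell and the picture viewer there is one more tool, called after ">>>" in YAML: its name, and indented under it one key for each argument. drive_tool: Moves the arm, as the interface text tells. Its arguments: {"type":"object","properties":{"rows":{"type":"array"},"force":{"type":"number"}},"required":["rows"]}

```bash
ls; mkdir -p pics
cat > h.py <<'E'
import numpy as np, cv2
from scipy.spatial.transform import Rotation as R
from workcell import status, read_camera, workorder, masks_of
def T_tool():
    s=status.read_state(); T=np.eye(4); T[:3,:3]=R.from_rotvec(s["tcp_rot"]).as_matrix(); T[:3,3]=s["tool_pos"]; return T
def shot(name):
    T=T_tool(); p=read_camera(name)
    p["W"]=T@np.array(p["mount"]) if name=="wrist" else np.array(p["world_from_camera"])
    return p
def save(p,f,dets=()):
    im=p["color"][:,:,::-1].copy()
    for n,c in dets:
        for d in c: 
            b=[int(v) for v in d["bbox"]]; cv2.rectangle(im,b[:2],b[2:],(0,0,255),1); cv2.putText(im,f"{n}{d['score']:.2f}",(b[0],b[1]-2),0,.35,(255,0,255),1)
    cv2.imwrite("pics/"+f,im)
def ray(p,uv):
    n=cv2.undistortPoints(np.array(uv,float).reshape(-1,1,2),np.array(p["intrinsics"]),np.array(p["D"]))[:,0]
    d=np.c_[n[:,0],-n[:,1],-np.ones(len(n))]@p["W"][:3,:3].T
    return p["W"][:3,3],d
def onplane(p,uv,z):
    o,d=ray(p,uv); return o+d*((z-o[2])/d[:,2])[:,None]
def proj(p,X):
    X=np.atleast_2d(X); c=(X-p["W"][:3,3])@p["W"][:3,:3]; c=c*[1,-1,-1]
    return cv2.projectPoints(c,np.zeros(3),np.zeros(3),np.array(p["intrinsics"]),np.array(p["D"]))[0][:,0]
E
python3 - <<'E'
from h import *
s=status.read_state(); print(s)
for n in ["scene","side"]:
    p=shot(n); D=[]
    for k in ["spirit_level","shelf_stand","foot_grip"]:
        c=masks_of(p,k)[:3]; D.append((k[:5],c)); print(n,k,[(round(d["score"],2),list(d["bbox"])) for d in c])
    save(p,n+"0.png",D); print(p["W"].round(3).tolist())
E
```

```text
pics
{'time': 0.0, 'q': array([-1.34590295e+00,  2.64756705e-01,  1.60541765e+00, -1.18468657e-05,
        1.27372433e+00, -3.68856967e-02]), 'joint_vel': array([ 8.37670958e-06,  3.71888137e-04, -7.68881141e-04, -2.96184174e-04,
        4.58417644e-04, -2.87877380e-05]), 'joint_torque': array([-1.17002801e-03, -5.15113378e+01, -3.67316294e+01, -2.32274679e-04,
        1.30357960e-02, -6.51523635e-06]), 'tool_pos': array([ 0.17452328, -0.65125907,  0.22993609]), 'tcp_rot': array([-3.11244417e+00, -4.09734391e-01,  3.57456530e-04]), 'wrist_force': array([ 0.11227286,  0.19510458, -0.86587707]), 'torque': array([ 0.00955713, -0.01194033, -0.0350263 ]), 'grip_force': 0.0, 'width': 1.0039403616554288}
scene spirit_level [(0.72, [300.7, 240.8, 320.1, 292.9]), (0.59, [217.4, 255.6, 264.9, 274.6])]
scene shelf_stand [(0.84, [239.1, 164.6, 288.9, 243.3])]
scene foot_grip [(0.55, [258.2, 197.3, 273.0, 213.0]), (0.45, [255.2, 194.1, 272.9, 233.2]), (0.34, [296.6, 238.1, 319.6, 291.4])]
[[0.763, 0.376, -0.526, -0.279], [-0.646, 0.452, -0.615, -0.717], [0.007, 0.809, 0.587, 0.982], [0.0, 0.0, 0.0, 1.0]]
side spirit_level [(0.52, [197.1, 142.8, 297.7, 232.7])]
side shelf_stand [(0.83, [199.7, 142.6, 299.4, 240.3])]
side foot_grip [(0.81, [267.4, 196.1, 281.2, 215.1])]
[[0.334, 0.739, -0.585, -0.146], [-0.942, 0.269, -0.198, -0.03], [0.011, 0.618, 0.786, 0.991], [0.0, 0.0, 0.0, 1.0]]
```

View pics/scene0.png

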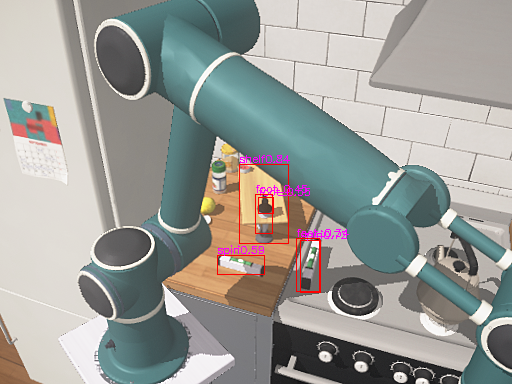

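View pics/side0.png

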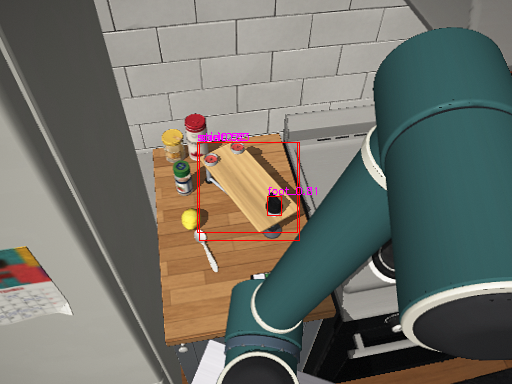

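The scene view shows one level on the hob at (310,266) and a smaller look-alike on the worktop at (241,265). The shelf runs from its knob at (265,205) to the rear candles. In the side view the knob is at (275,205).

```bash
cat >> h.py <<'E'
def tri(ps,uvs):
    A=np.zeros((3,3));b=np.zeros(3)
    for p,u in zip(ps,uvs):
        o,d=ray(p,[u]);d=d[0]/np.linalg.norm(d[0]);M=np.eye(3)-np.outer(d,d);A+=M;b+=M@o
    return np.linalg.solve(A,b)
def rect(p,m,z):
    c=max(cv2.findContours(m.astype(np.uint8),0,1)[0],key=cv2.contourArea)[:,0]
    X=onplane(p,c,z)[:,:2]; return cv2.minAreaRect(X.astype(np.float32))
E
python3 - <<'E'
from h import *
p=shot("scene"); q=shot("side")
for d in masks_of(p,"spirit_level")[:2]: print("lev",d["bbox"],rect(p,d["mask"],0.03),d["mask"].sum())
a=masks_of(p,"foot_grip"); b=masks_of(q,"foot_grip")
ca=[np.argwhere(d["mask"])[:,::-1].mean(0) for d in a[:2]]; cb=[np.argwhere(d["mask"])[:,::-1].mean(0) for d in b[:1]]
print(ca,cb,[tri([p,q],[u,cb[0]]) for u in ca])
# candle corners / board corners in side view, top z .09
print(onplane(q,[[211,158],[238,147]],.105)); print(onplane(q,[[265,231],[298,211],[205,160],[242,143]],.09))
for k in ["candle_a"]:
  for P,n in((p,"sc"),(q,"si")):
    for d in masks_of(P,k)[:3]: print(n,d["score"],d["bbox"],onplane(P,[np.argwhere(d["mask"])[:,::-1].mean(0)],.1))
for k in ["spice_jar","salt_drum","jar","lemon","teaspoon"]:
    d=masks_of(q,k)
    if d: x=d[0]["bbox"]; print(k,d[0]["score"],onplane(q,[[(x[0]+x[2])/2,(x[1]+x[3])/2]],.04))
print(proj(p,[[.7,-.3,0]]))
E
```

```text
lev [299.8, 239.3, 320.7, 290.8] ((0.48407506942749023, -0.06879903376102448), (0.2014198899269104, 0.029393982142210007), 33.869873046875) 507
lev [218.1, 256.1, 262.9, 277.8] ((0.3317084312438965, 0.04585430026054382), (0.04539927840232849, 0.13351745903491974), 30.94443702697754) 529
[array([264.30872483, 205.91946309]), array([260.06835938, 197.92919922])] [array([273.22014925, 203.89552239])] [array([0.47971027, 0.11791515, 0.11739079]), array([0.45331953, 0.11053673, 0.15967871])]
[[0.58195217 0.32920564 0.105     ]
 [0.64695984 0.27373161 0.105     ]]
[[0.41537328 0.11647854 0.09      ]
 [0.50169516 0.05594304 0.09      ]
 [0.58152556 0.34815614 0.09      ]
 [0.67937906 0.27357355 0.09      ]]
sc 0.73 [201.9, 193.2, 215.8, 213.9] [[0.36761519 0.23979244 0.1       ]]
sc 0.68 [237.3, 164.0, 250.3, 174.5] [[0.5756478  0.32883408 0.1       ]]
si 0.5 [202.2, 153.0, 216.7, 168.9] [[0.58140516 0.33154097 0.1       ]]
si 0.49 [233.9, 141.1, 243.2, 152.6] [[0.64962386 0.27833066 0.1       ]]
si 0.19 [264.5, 194.5, 284.4, 216.5] [[0.49280948 0.12138854 0.1       ]]
spice_jar 0.86 [[0.53694456 0.39969093 0.04      ]]
salt_drum 0.92 [[0.69933684 0.43759738 0.04      ]]
jar 0.9 [[0.64041012 0.48303994 0.04      ]]
lemon 0.83 [[0.41254093 0.31726792 0.04      ]]
teaspoon 0.75 [[0.34247546 0.24904765 0.04      ]]
[[424.63377881 279.26263727]]
```

```bash
cat >> h.py <<'E'
def go(xyz,yaw=None):
    "print shift in present tool axes, then the turn about tool z (deg) to bring tool x to yaw (mod 180)"
    T=T_tool(); t=T[:3,:3].T@(np.array(xyz)-T[:3,3]); y0=np.degrees(np.arctan2(T[1,0],T[0,0]))
    print("shift",t.round(4),"rows",np.ceil(np.linalg.norm(t)/.0417),"yaw",y0.round(2),"z-tilt",(T[:3,2]).round(4),
      "turn", None if yaw is None else -(((yaw-y0)+90)%180-90))
E
python3 - <<'E'
from h import *
go([.484,-.069,.25],34)
p=read_camera("wrist"); print(np.array(p["mount"]).round(3).tolist(),np.array(p["intrinsics"]).round(1).tolist())
E
```

```text
shift [ 0.4496 -0.4831 -0.0187] rows 16.0 yaw 15.0 z-tilt [-0. -0. -1.] turn -18.999036509048352
[[-0.001, 0.962, 0.273, 0.069], [1.0, 0.001, 0.0, 0.0], [-0.0, 0.273, -0.962, -0.143], [0.0, 0.0, 0.0, 1.0]] [[265.5, 0.0, 252.0], [0.0, 265.5, 191.0], [0.0, 0.0, 1.0]]
```

>>> drive_tool:
  rows:
    - [0, 0, 0, 0.025, -0.0268, -0.001, 1]
    - [0, 0, 0, 0.025, -0.0268, -0.001, 1]
    - [0, 0, 0, 0.025, -0.0268, -0.001, 1]
    - [0, 0, 0, 0.025, -0.0268, -0.001, 1]
    - [0, 0, 0, 0.025, -0.0268, -0.001, 1]
    - [0, 0, 0, 0.025, -0.0268, -0.001, 1]
    - [0, 0, 0, 0.025, -0.0268, -0.001, 1]
    - [0, 0, 0, 0.025, -0.0268, -0.001, 1]

```text
time: 1.72
tool_pos: [0.3129, -0.3916, 0.2396]
tcp_rot: [3.114, 0.409, 0.001]
wrist_force: [0.4, -0.2, 0.4]
width: 0.998
grip_force: 0.0
```

>>> drive_tool:
  rows:
    - [0, 0, 0, 0.025, -0.0268, -0.001, 1]
    - [0, 0, 0, 0.025, -0.0268, -0.001, 1]
    - [0, 0, 0, 0.025, -0.0268, -0.001, 1]
    - [0, 0, 0, 0.025, -0.0268, -0.001, 1]
    - [0, 0, 0, 0.025, -0.0268, -0.001, 1]
    - [0, 0, 0, 0.025, -0.0268, -0.001, 1]
    - [0, 0, 0, 0.025, -0.0268, -0.001, 1]
    - [0, 0, 0, 0.025, -0.0268, -0.001, 1]

```text
time: 2.38
tool_pos: [0.4507, -0.1326, 0.2478]
tcp_rot: [3.114, 0.41, 0.002]
wrist_force: [0.9, -0.2, -0.0]
width: 1.001
grip_force: 0.0
```

>>> drive_tool:
  rows:
    - [0, 0, 0, 0.025, -0.0268, -0.001, 1]
    - [0, 0, 0, 0.025, -0.0268, -0.001, 1]
    - [0, 0, -6.33, 0, 0, 0, 1]
    - [0, 0, -6.33, 0, 0, 0, 1]
    - [0, 0, -6.33, 0, 0, 0, 1]
    - [0, 0, 0, 0, 0, 0, 1]
    - [0, 0, 0, 0, 0, 0, 1]

```text
time: 2.97
tool_pos: [0.4845, -0.0695, 0.2494]
tcp_rot: [3.006, 0.914, 0.0]
wrist_force: [-0.1, -0.3, -0.1]
width: 0.999
grip_force: 0.0
```

Run:
```python
from h import *
p=shot("wrist"); c=masks_of(p,"spirit_level")[:3]; save(p,"w1.png",[("lev",c)])
for d in c: print(d["score"],d["bbox"],d["mask"].sum(),rect(p,d["mask"],0.04))
s=status.read_state(); print(s["time"],s["q"],s["tool_pos"]); go([.484,-.069,.25],34)
```

```text
0.87 [78.2, 183.2, 176.5, 206.2] 1550 ((0.3575913906097412, 0.05420338362455368), (0.026539474725723267, 0.13386422395706177), 28.230730056762695)
0.71 [244.4, 94.9, 264.6, 221.5] 2308 ((0.4933326840400696, -0.0656919926404953), (0.17212271690368652, 0.024036917835474014), 33.44906234741211)
3.0667 [-1.93860160e-01 -1.04068819e-01  1.96621035e+00  4.55444135e-05
  1.27927327e+00  7.86548000e-01] [ 0.48445537 -0.06972028  0.24935309]
shift [ 0.     -0.0009 -0.0006] rows 1.0 yaw 33.83 z-tilt [ 2.e-04  0.e+00 -1.e+00] turn -0.1739991678230126
```

View pics/w1.png

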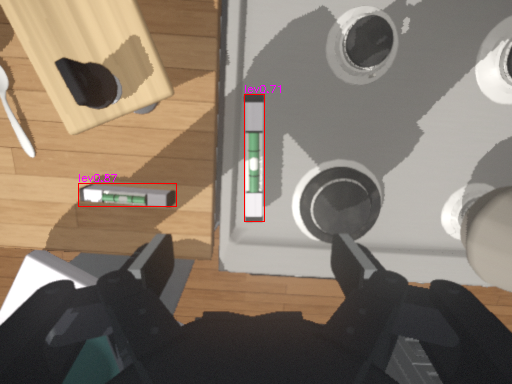

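The wrist view shows the real level on the hob (centre about (254,158), 172×24 mm), the smaller look-alike at (128,195), and the knob at (90,83).

Run:
```python
from h import *
go([.4933,-.0657,.010],33.45)
```

```text
shift [0.0095 0.0016 0.2394] rows 6.0 yaw 33.83 z-tilt [ 2.e-04  0.e+00 -1.e+00] turn 0.37600083217697033
```

>>> drive_tool:
  rows:
    - [0, 0, 0.4, 0.0095, 0.0016, 0, 0.6]
    - [0, 0, 0, 0, 0, 0.035, 0.6]
    - [0, 0, 0, 0, 0, 0.035, 0.6]
    - [0, 0, 0, 0, 0, 0.035, 0.6]
    - [0, 0, 0, 0, 0, 0.035, 0.6]
    - [0, 0, 0, 0, 0, 0.03, 0.6]
    - [0, 0, 0, 0, 0, 0.02, 0.6]
    - [0, 0, 0, 0, 0, 0, 0.6]
  force: 40

```text
time: 3.73
tool_pos: [0.4893, -0.0648, 0.0543]
tcp_rot: [-3.004, -0.904, 0.013]
wrist_force: [-1.3, 0.6, 0.0]
width: 0.598
grip_force: 0.0
```

Run:
```python
from h import *
p=shot("wrist"); c=masks_of(p,"spirit_level")[:2]; 
for d in c: print(d["score"],d["bbox"],rect(p,d["mask"],0.04))
save(p,"w2.png",[("lev",c)]); go([.4933,-.0657,.010],33.45)
```

```text
0.97 [0.5, 250.6, 113.8, 297.7] ((0.3837231993675232, 0.027518652379512787), (0.033346161246299744, 0.08215915411710739), 29.0406436920166)
0.81 [234.4, 77.6, 280.4, 315.0] ((0.5001844167709351, -0.061901528388261795), (0.15595924854278564, 0.02542778290808201), 34.357810974121094)
shift [0.0001 0.0003 0.0489] rows 2.0 yaw 33.52 z-tilt [-1.6e-03  4.0e-04 -1.0e+00] turn 0.0682553256647509
```

View pics/w2.png

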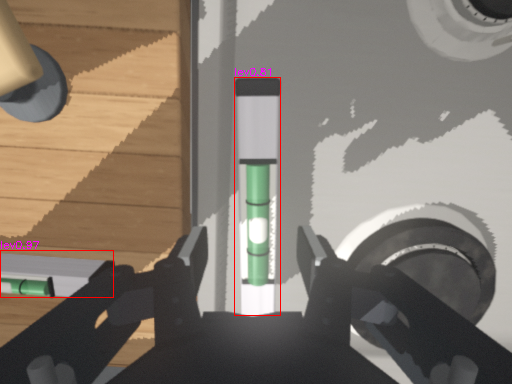

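The level lies between the fingers, with its vial middle at about (258,235). I'll go down and grip it.

>>> drive_tool:
  rows:
    - [0, 0, 0, 0, 0, 0.025, 0.6]
    - [0, 0, 0, 0, 0, 0.019, 0.6]
    - [0, 0, 0, 0, 0, 0, 0.6]
    - [0, 0, 0, 0, 0, 0, 0.0]
    - [0, 0, 0, 0, 0, 0, 0.0]
    - [0, 0, 0, 0, 0, 0, 0.0]
    - [0, 0, 0, 0, 0, 0, 0.0]
    - [0, 0, 0, 0, 0, 0, 0.0]
  force: 40

```text
time: 4.5
tool_pos: [0.4957, -0.066, 0.0177]
tcp_rot: [3.006, 0.907, 0.007]
wrist_force: [0.4, 0.0, 7.4]
width: 0.271
grip_force: 41.2
```

>>> drive_tool:
  rows:
    - [0, 0, 0, 0, 0, -0.02, 0.0]
    - [0, 0, 0, 0, 0, -0.03, 0.0]
    - [0, 0, 0, 0, 0, -0.035, 0.0]
    - [0, 0, 0, 0, 0, -0.035, 0.0]
    - [0, 0, 0, 0, 0, -0.035, 0.0]
    - [0, 0, 0, 0, 0, -0.035, 0.0]
    - [0, 0, 0, 0, 0, -0.035, 0.0]
    - [0, 0, 0, 0, 0, 0, 0.0]
  force: 60

```text
time: 5.17
tool_pos: [0.4978, -0.0664, 0.2496]
tcp_rot: [3.001, 0.906, 0.021]
wrist_force: [1.3, -0.3, -1.2]
width: 0.266
grip_force: 59.9
```

Run:
```python
from h import *
s=status.read_state(); print(s["wrist_force"],s["width"],s["grip_force"])
go([.58,.15,.25],53)
```

```text
[ 1.31998975 -0.27154999 -1.23627854] 0.26570388625987634 59.86502945423126
shift [ 0.1882 -0.1348  0.0002] rows 6.0 yaw 33.59 z-tilt [ 0.0147 -0.0027 -0.9999] turn -19.40949372825621
```

>>> drive_tool:
  rows:
    - [0, 0, 0, 0.0269, -0.0193, 0, 0.0]
    - [0, 0, 0, 0.0269, -0.0193, 0, 0.0]
    - [0, 0, 0, 0.0269, -0.0193, 0, 0.0]
    - [0, 0, 0, 0.0269, -0.0193, 0, 0.0]
    - [0, 0, 0, 0.0269, -0.0193, 0, 0.0]
    - [0, 0, 0, 0.0269, -0.0193, 0, 0.0]
    - [0, 0, 0, 0.0269, -0.0193, 0, 0.0]
    - [0, 0, -6.5, 0, 0, 0, 0.0]

```text
time: 5.83
tool_pos: [0.5765, 0.1565, 0.2398]
tcp_rot: [-2.947, -1.081, -0.003]
wrist_force: [0.2, -0.1, -1.9]
width: 0.264
grip_force: 59.6
```

>>> drive_tool:
  rows:
    - [0, 0, -6.5, 0, 0, 0, 0.0]
    - [0, 0, -6.5, 0, 0, 0, 0.0]
    - [0, 0, 0, 0, 0, 0, 0.0]
    - [0, 0, 0, 0, 0, 0, 0.0]
    - [0, 0, 0, 0, 0, 0, 0.0]

```text
time: 6.25
tool_pos: [0.5751, 0.151, 0.24]
tcp_rot: [-2.812, -1.4, 0.001]
wrist_force: [-0.4, -0.5, -1.5]
width: 0.269
grip_force: 59.7
```

Run:
```python
from h import *
p=shot("wrist"); print(T_tool().round(4).tolist()); D=[]
for k in ["shelf_stand","foot_grip","candle_a","spirit_level"]:
    c=masks_of(p,k)[:3]; D.append((k[:5],c)); 
    for d in c: print(k,d["score"],d["bbox"],rect(p,d["mask"],0.091) if k[0]!="c" else onplane(p,[np.argwhere(d["mask"])[:,::-1].mean(0)],.1))
save(p,"w3.png",D); np.save("p3.npy",p,allow_pickle=True)
```

```text
[[0.6026, 0.798, -0.0002, 0.5752], [0.798, -0.6026, -0.0, 0.1509], [-0.0001, -0.0001, -1.0, 0.2402], [0.0, 0.0, 0.0, 1.0]]
shelf_stand 0.73 [125.0, 2.8, 257.5, 269.1] ((0.5493453145027161, 0.21083059906959534), (0.2882520854473114, 0.126936674118042), 53.21165084838867)
foot_grip 0.76 [186.7, 240.5, 203.1, 266.0] ((0.4627160429954529, 0.12258865684270859), (0.03721409663558006, 0.013446460478007793), 14.557294845581055)
candle_a 0.8 [215.6, 9.7, 254.7, 59.8] [[0.65112741 0.27766021 0.1       ]]
candle_a 0.73 [119.3, 5.4, 166.4, 57.1] [[0.58312212 0.33114873 0.1       ]]
candle_a 0.64 [187.1, 241.4, 200.7, 262.3] [[0.46886098 0.12534753 0.1       ]]
spirit_level 0.72 [223.1, 78.3, 281.8, 315.6] ((0.5509682297706604, 0.12046502530574799), (0.2902776300907135, 0.06101222336292267), 52.21748352050781)
```

View pics/w3.png

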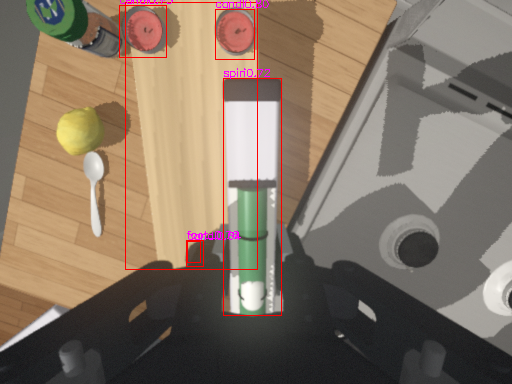

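The wrist view shows the held level at (252,195), the candles at (143,30) and (235,32), the knob wing at (195,253), and the shelf board with its left edge running from (135,60) to (157,268). Next I'll go over the board.

Run:
```python
from h import *
p=np.load("p3.npy",allow_pickle=True).item()
e=onplane(p,[[135,70],[157,266]],.09); print(e, np.degrees(np.arctan2(*(e[1]-e[0])[[1,0]])))
n=np.array([-.799,.602]); print("lateral of left edge vs target",(e[:,:2]-[.558,.223])@n)
go([.558,.223,.2],53)
```

```text
[[0.54913497 0.31377088 0.09      ]
 [0.41341742 0.1336017  0.09      ]] -126.9899251750901
lateral of left edge vs target [0.06172723 0.0617037 ]
shift [ 0.0471 -0.0572  0.0404] rows 3.0 yaw 53.03 z-tilt [ 1.e-04  1.e-04 -1.e+00] turn 0.02532268589851583
```

>>> drive_tool:
  rows:
    - [0, 0, 0, 0.0157, -0.019, 0, 0.0]
    - [0, 0, 0, 0.0157, -0.019, 0, 0.0]
    - [0, 0, 0, 0.0157, -0.019, 0, 0.0]
    - [0, 0, 0, 0, 0, 0.035, 0.0]
    - [0, 0, 0, 0, 0, 0.035, 0.0]
    - [0, 0, 0, 0, 0, 0.03, 0.0]
    - [0, 0, 0, 0, 0, 0, 0.0]
    - [0, 0, 0, 0, 0, 0, 0.0]

```text
time: 7.17
tool_pos: [0.5563, 0.2223, 0.1383]
tcp_rot: [-2.81, -1.403, 0.008]
wrist_force: [0.9, 0.1, -2.2]
width: 0.267
grip_force: 59.7
```

Run:
```python
from h import *
s=status.read_state(); print(s["wrist_force"],s["width"],s["grip_force"])
p=shot("wrist"); c=masks_of(p,"foot_grip")[:2]; save(p,"w4.png",[("k",c)])
go([.558,.223,.11],53)
```

```text
[ 0.8931553   0.14775225 -2.20663741] 0.26699397174245276 59.651203751564026
shift [-0.0014 -0.0011  0.0325] rows 1.0 yaw 53.06 z-tilt [ 0.003   0.0011 -1.    ] turn 0.06384284753414704
```

View pics/w4.png

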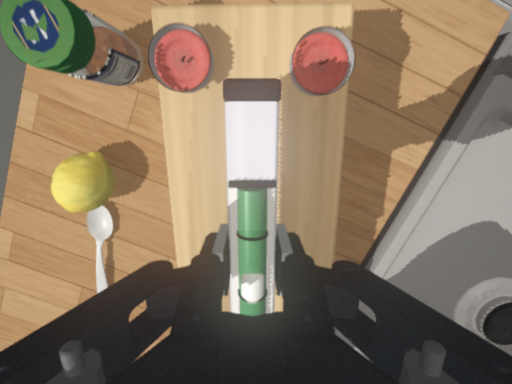

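The level is centred over the board, between the candles at (181,58) and (321,61), and aligned with its edges. I'll lower it slowly.

>>> drive_tool:
  rows:
    - [0, 0, 0, 0, 0, 0.018, 0.0]
    - [0, 0, 0, 0, 0, 0.012, 0.0]
    - [0, 0, 0, 0, 0, 0.005, 0.0]
    - [0, 0, 0, 0, 0, 0, 0.0]
    - [0, 0, 0, 0, 0, 0, 0.0]

```text
time: 7.68
tool_pos: [0.5583, 0.223, 0.1058]
tcp_rot: [2.811, 1.404, 0.0]
wrist_force: [0.7, -0.3, -1.7]
width: 0.268
grip_force: 59.8
```

>>> drive_tool:
  rows:
    - [0, 0, 0, 0, 0, 0.002, 0.0]
    - [0, 0, 0, 0, 0, 0.0, 0.0]
    - [0, 0, 0, 0, 0, 0.0, 0.0]

```text
time: 7.93
tool_pos: [0.5585, 0.2232, 0.1039]
tcp_rot: [2.81, 1.404, 0.001]
wrist_force: [-0.3, 0.3, -2.5]
width: 0.27
grip_force: 59.8
```

>>> drive_tool:
  rows:
    - [0, 0, 0, 0, 0, 0.0015, 0.0]
    - [0, 0, 0, 0, 0, 0.0, 0.0]
    - [0, 0, 0, 0, 0, 0.0, 0.0]

```text
time: 8.18
tool_pos: [0.5581, 0.223, 0.1018]
tcp_rot: [-2.81, -1.404, 0.0]
wrist_force: [0.1, -0.7, -2.2]
width: 0.269
grip_force: 59.8
```

>>> drive_tool:
  rows:
    - [0, 0, 0, 0, 0, 0.0015, 0.0]
    - [0, 0, 0, 0, 0, 0.0, 0.0]
    - [0, 0, 0, 0, 0, 0.0, 0.0]

```text
time: 8.43
tool_pos: [0.5584, 0.223, 0.1011]
tcp_rot: [2.81, 1.404, 0.001]
wrist_force: [-2.8, -2.2, 3.7]
width: 0.269
grip_force: 60.7
```

Contact. I'll release and rise.

>>> drive_tool:
  rows:
    - [0, 0, 0, 0, 0, 0, 0.55]
    - [0, 0, 0, 0, 0, 0, 0.55]
    - [0, 0, 0, 0, 0, 0, 0.55]
    - [0, 0, 0, 0, 0, -0.012, 0.55]
    - [0, 0, 0, 0, 0, -0.03, 0.55]
    - [0, 0, 0, 0, 0, -0.04, 0.55]
    - [0, 0, 0, 0, 0, -0.04, 0.55]
    - [0, 0, 0, 0, 0, -0.02, 0.55]

```text
time: 9.1
tool_pos: [0.5604, 0.2239, 0.2491]
tcp_rot: [2.81, 1.404, 0.013]
wrist_force: [0.9, -0.2, 0.4]
width: 0.549
grip_force: 0.0
```

Run:
```python
from h import *
go([.478,.1185,.25])
go([.44,.07,.25])
```

```text
shift [-0.1338 -0.0026 -0.0018] rows 4.0 yaw 53.09 z-tilt [ 0.0077  0.0028 -1.    ] turn None
shift [-0.1954 -0.0038 -0.0023] rows 5.0 yaw 53.09 z-tilt [ 0.0077  0.0028 -1.    ] turn None
```

>>> drive_tool:
  rows:
    - [0, 0, 0, -0.039, 0, 0, 0.55]
    - [0, 0, 0, -0.039, 0, 0, 0.55]
    - [0, 0, 0, -0.039, 0, 0, 0.55]
    - [0, 0, 0, -0.039, 0, 0, 0.55]
    - [0, 0, 0, -0.039, -0.003, 0, 0.55]
    - [0, 0, 0, 0, 0, 0, 0.55]
    - [0, 0, 0, 0, 0, 0, 0.55]

```text
time: 9.68
tool_pos: [0.4378, 0.0678, 0.2432]
tcp_rot: [2.812, 1.4, 0.003]
wrist_force: [-0.0, 0.1, 0.2]
width: 0.549
grip_force: 0.0
```

Run:
```python
from h import *
p=shot("wrist"); print(T_tool().round(4).tolist()); D=[]
for k in ["foot_grip","candle_a","spirit_level"]:
    c=masks_of(p,k)[:3]; D.append((k[:5],c))
    for d in c: print(k,d["score"],d["bbox"],d["mask"].sum(),rect(p,d["mask"],.1 if k[0]=="c" else .13))
save(p,"w5.png",D); np.save("p5.npy",p,allow_pickle=True)
for P in("scene","side"):
    q=shot(P)
    for d in masks_of(q,"foot_grip")[:2]: print(P,d["score"],d["bbox"])
    np.save(P+".npy",q,allow_pickle=True)
```

```text
[[0.6018, 0.7987, 0.0025, 0.4388], [0.7987, -0.6018, 0.0007, 0.0686], [0.002, 0.0016, -1.0, 0.2434], [0.0, 0.0, 0.0, 1.0]]
foot_grip 0.59 [236.0, 101.7, 277.2, 147.7] 1526 ((0.4786780774593353, 0.11500087380409241), (0.04035937413573265, 0.039193037897348404), 7.996282577514648)
spirit_level 0.8 [158.7, 184.3, 249.4, 233.8] 1580 ((0.3863682448863983, 0.07843649387359619), (0.01957259699702263, 0.09288261085748672), 28.769351959228516)
spirit_level 0.71 [239.3, 1.1, 268.8, 76.9] 2096 ((0.5197766423225403, 0.17224013805389404), (0.060115836560726166, 0.024905776605010033), 52.44624710083008)
scene 0.55 [256.1, 195.6, 270.3, 213.3]
```

View pics/w5.png

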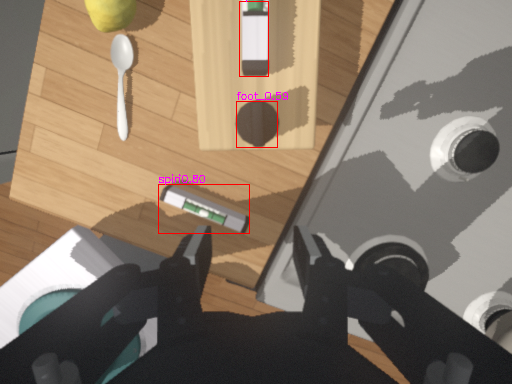

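The level stands on the board, seen at (254,40), and the look-alike at (205,208) is untouched. The knob is at (256,125) but too dark to read the wing, so I'll brighten that part.

Run:
```python
from h import *
p=np.load("p5.npy",allow_pickle=True).item()
c=p["color"][85:160,215:300,::-1].astype(float); g=np.clip((c/110)**.6*255,0,255).astype(np.uint8)
cv2.imwrite("pics/k1.png",cv2.resize(g,None,fx=7,fy=7,interpolation=cv2.INTER_CUBIC))
```

```text
(no output)
```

View pics/k1.png

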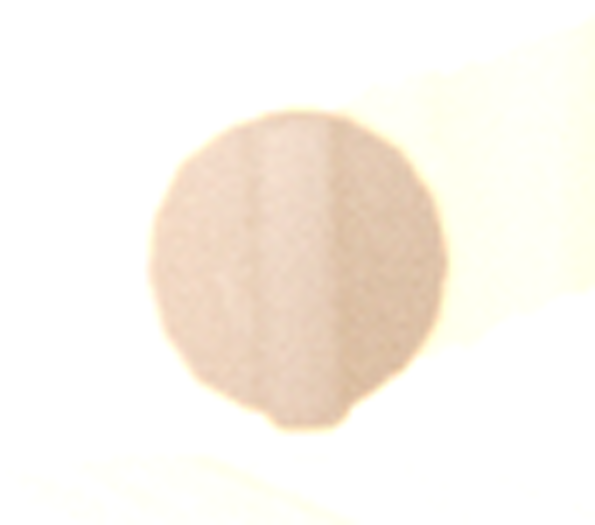

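The brightened crop shows the wing as a strip almost along the image column, its axis from (257.3,101) to (258.7,145.7). From the flange width, the flange is at z≈0.10 and the grip point at z≈0.125.

Run:
```python
from h import *
p=np.load("p5.npy",allow_pickle=True).item()
f=lambda x,y:(215+(x+.5)/7-.5,85+(y+.5)/7-.5)
ax=onplane(p,[f(296,130),f(306,427)],.135); d=ax[0]-ax[1]; yaw=np.degrees(np.arctan2(d[1],d[0])); u=d/np.linalg.norm(d)
print("wing yaw",yaw,"centre from near end",ax[1]+.02*u)
fl=onplane(p,[f(151,262),f(447,262),f(300,108)],.101); print("flange",fl.round(4).tolist(), "width",np.linalg.norm(fl[1]-fl[0]),"mid",(fl[0]+fl[1])/2)
for z in (.095,.101,.107):
  e=onplane(p,[f(151,262),f(447,262)],z); print(z,np.linalg.norm(e[1]-e[0]))
print("far edge centre",fl[2]-.022*np.array([.602,.799,0]))
print(status.read_state()["q"])
```

```text
wing yaw 55.20248238711534 centre from near end [0.47972645 0.11416195 0.135     ]
flange [[0.463, 0.1277, 0.101], [0.4981, 0.1012, 0.101], [0.4937, 0.1318, 0.101]] width 0.04396177325973959 mid [0.48053168 0.1144658  0.101     ]
0.095 0.044887665489396336
0.101 0.04396177325973959
0.107 0.043035881030082906
far edge centre [0.48040718 0.11418803 0.101     ]
[ 1.00990960e-01 -1.92141856e-01  2.05528771e+00  8.19349014e-05
  1.27895999e+00  7.44022308e-01]
```

Run:
```python
from h import *
go([.4803,.1143,.17],55.2)
```

```text
shift [0.0606 0.0062 0.0721] rows 3.0 yaw 53.16 z-tilt [-5.e-04  0.e+00 -1.e+00] turn -2.0443305670036125
```

>>> drive_tool:
  rows:
    - [0, 0, 0, 0.03, 0.003, 0, 0.5]
    - [0, 0, 0, 0.03, 0.003, 0, 0.5]
    - [0, 0, -2.0, 0, 0, 0.03, 0.5]
    - [0, 0, 0, 0, 0, 0.025, 0.5]
    - [0, 0, 0, 0, 0, 0.015, 0.5]
    - [0, 0, 0, 0, 0, 0, 0.5]
    - [0, 0, 0, 0, 0, 0, 0.5]
    - [0, 0, 0, 0, 0, 0, 0.5]

```text
time: 10.75
tool_pos: [0.4803, 0.1136, 0.1733]
tcp_rot: [2.785, 1.453, 0.002]
wrist_force: [-0.4, 0.3, 0.2]
width: 0.496
grip_force: 0.0
```

Run:
```python
from h import *
go([.4803,.1143,.107],55.2)
p=shot("wrist"); q=[p["color"][:,:,::-1]]
c=p["color"][180:384,150:370,::-1].astype(float); g=np.clip((c/150)**.6*255,0,255).astype(np.uint8)
cv2.imwrite("pics/k2.png",cv2.resize(g,None,fx=2.9,fy=2.9,interpolation=cv2.INTER_CUBIC))
print(proj(p,[[.4803,.1143,.135],[.4803-.02*.571,.1143-.02*.821,.135]]))
```

```text
shift [ 0.0005 -0.0004  0.0663] rows 2.0 yaw 55.11 z-tilt [ 1.3e-03  3.0e-04 -1.0e+00] turn -0.09212241931732024
[[251.0377445  213.82818137]
 [251.1184198  238.97297   ]]
```

View pics/k2.png

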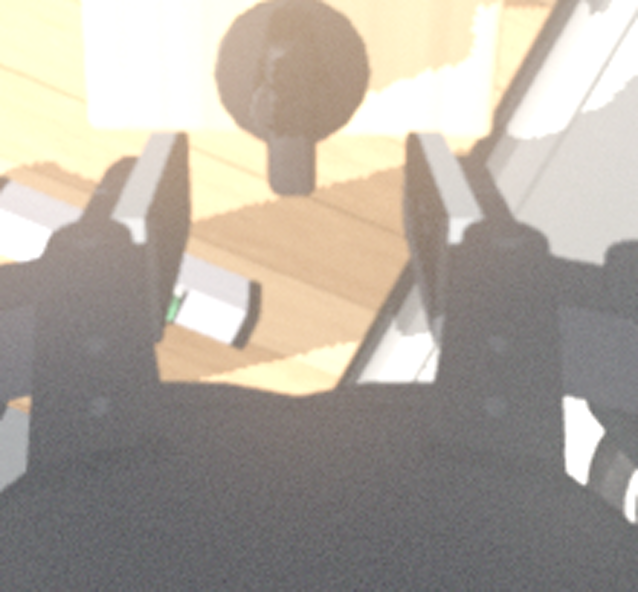

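The fingers are either side of the wing, whose near end is at about (250.7,246.5). That's lower than predicted, so I'll triangulate it from the two views.

Run:
```python
from h import *
p=np.load("p5.npy",allow_pickle=True).item(); q=shot("wrist")
u1=(215+306.5/7-.5,85+428/7-.5); u2=(250.4,246)
X=tri([p,q],[u1,u2]); print("near top end",X, proj(p,[X])-u1,proj(q,[X])-u2, "centre",X+.02*np.array([.573,.82,0]))
# flange: circle in this view: centre col & width
c=lambda x,y:(150+x/2.9,180+y/2.9)
for z in (.09,.095,.101,.107):
    e=onplane(q,[c(216,72),c(370,72)],z); print(z,np.linalg.norm(e[1]-e[0]),e.mean(0))
```

```text
near top end [0.46905356 0.09879437 0.14783289] [[0.306135   0.00839798]] [[-0.38711413 -0.02645889]] centre [0.48051356 0.11519437 0.14783289]
0.09 0.04779334317379879 [0.47579355 0.10732655 0.09      ]
0.095 0.0467387291684081 [0.47677151 0.10870927 0.095     ]
0.101 0.045473192361939196 [0.47794507 0.11036853 0.101     ]
0.107 0.04420765555547031 [0.47911863 0.11202779 0.107     ]
```

>>> drive_tool:
  rows:
    - [0, 0, 0, 0.001, -0.0004, 0.022, 0.5]
    - [0, 0, 0, 0, 0, 0.021, 0.5]
    - [0, 0, 0, 0, 0, 0.01, 0.5]
    - [0, 0, 0, 0, 0, 0, 0.5]
    - [0, 0, 0, 0, 0, 0, 0.5]

```text
time: 11.27
tool_pos: [0.4798, 0.1143, 0.1198]
tcp_rot: [-2.786, -1.453, 0.0]
wrist_force: [-0.2, 1.4, 0.5]
width: 0.499
grip_force: 0.0
```

>>> drive_tool:
  rows:
    - [0, 0, 0, 0, 0, 0.004, 0.5]
    - [0, 0, 0, 0, 0, 0, 0.5]
    - [0, 0, 0, 0, 0, 0, 0.5]

```text
time: 11.52
tool_pos: [0.4803, 0.1144, 0.1162]
tcp_rot: [2.785, 1.453, 0.002]
wrist_force: [0.8, -0.2, 0.6]
width: 0.498
grip_force: 0.0
```

>>> drive_tool:
  rows:
    - [0, 0, 0, 0, 0, 0.002, 0.5]
    - [0, 0, 0, 0, 0, 0, 0]
    - [0, 0, 0, 0, 0, 0, 0]
    - [0, 0, 0, 0, 0, 0, 0]
    - [0, 0, 0, 0, 0, 0, 0]
    - [0, 0, 0, 0, 0, 0, 0]
  force: 50

```text
time: 12.02
tool_pos: [0.4797, 0.1144, 0.1134]
tcp_rot: [-2.785, -1.453, -0.0]
wrist_force: [-0.4, 0.4, 1.0]
width: 0.132
grip_force: 51.5
```

Run:
```python
from h import *
s=status.read_state(); print(s["wrist_force"],s["torque"],s["width"]*85,s["tool_pos"],s["q"][5],np.degrees(np.arctan2(T_tool()[1,0],T_tool()[0,0])))
```

```text
[-0.43510791  0.35123659  0.95950385] [0.04025508 0.01845554 0.00503514] 11.225898101662503 [0.4797225  0.11438923 0.11340594] 0.7927606128687489 55.08882663487233
```

>>> drive_tool:
  rows:
    - [0, 0, 0, 0, 0, 0.002, 0]
    - [0, 0, 0, 0, 0, 0.002, 0]
    - [0, 0, 0, 0, 0, 0, 0]
    - [0, 0, 0, 0, 0, 0, 0]

```text
time: 12.35
tool_pos: [0.4796, 0.1143, 0.1092]
tcp_rot: [2.786, 1.453, -0.0]
wrist_force: [-0.2, -1.3, 3.3]
width: 0.13
grip_force: 52.1
```

>>> drive_tool:
  rows:
    - [0, 0, 0, 0, 0, 0.002, 0]
    - [0, 0, 0, 0, 0, 0.002, 0]
    - [0, 0, 0, 0, 0, 0, 0]
    - [0, 0, 0, 0, 0, 0, 0]

```text
time: 12.68
tool_pos: [0.4798, 0.1143, 0.1055]
tcp_rot: [2.785, 1.453, 0.0]
wrist_force: [-1.8, -2.1, 4.3]
width: 0.133
grip_force: 52.3
```

>>> drive_tool:
  rows:
    - [0, 0, 0, 0, 0, 0.002, 0]
    - [0, 0, 0, 0, 0, 0.002, 0]
    - [0, 0, 0, 0, 0, 0, 0]
    - [0, 0, 0, 0, 0, 0, 0]

```text
time: 13.02
tool_pos: [0.48, 0.1142, 0.1018]
tcp_rot: [2.785, 1.453, 0.0]
wrist_force: [-2.5, -3.5, 6.3]
width: 0.131
grip_force: 52.7
```

Run:
```python
from h import *
f=[]
for i in range(3):
    p=read_camera("wrist"); s=status.read_state(); f.append(s["wrist_force"][2])
print(f,s["tool_pos"])
p=shot("wrist"); save(p,"w6.png")
for n in("scene","side"): save(shot(n),n+"6.png")
im=np.hstack([cv2.imread("pics/w6.png")[0:230,130:380],cv2.resize(cv2.imread("pics/side6.png")[130:245,190:315],(250,230)),cv2.resize(cv2.imread("pics/scene6.png")[150:250,220:320],(250,230))]); cv2.imwrite("pics/m6.png",im)
```

```text
[np.float64(6.978967442476949), np.float64(7.381102693200798), np.float64(7.3594790215495705)] [0.47998413 0.11421543 0.1018717 ]
```

View pics/m6.png

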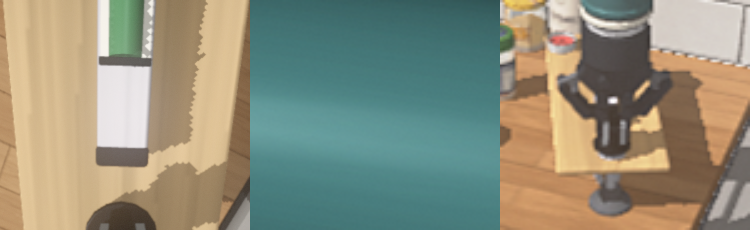

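Left: the near end of the level, with its bubble out of view. Right: the gripper holds the knob and hides the level from the scene camera, and the arm blocks the side camera completely. The bubble can't be seen while pressing, so I'll let the knob up without turning it and read the bubble unpressed. That reading is offset by a known 4.4 mm / 245 mm = 18 mrad.

>>> drive_tool:
  rows:
    - [0, 0, 0, 0, 0, -0.006, 0]
    - [0, 0, 0, 0, 0, -0.006, 0]
    - [0, 0, 0, 0, 0, 0, 0.5]
    - [0, 0, 0, 0, 0, 0, 0.5]
    - [0, 0, 0, 0, 0, 0, 0.5]
    - [0, 0, 0, 0, 0, -0.03, 0.5]
    - [0, 0, 0, 0, 0, -0.04, 0.5]
    - [0, 0, 0, 0, 0, -0.04, 0.5]

```text
time: 13.98
tool_pos: [0.4777, 0.114, 0.2221]
tcp_rot: [-2.784, -1.452, 0.008]
wrist_force: [0.8, 0.9, 0.7]
width: 0.499
grip_force: 0.0
```

>>> drive_tool:
  rows:
    - [0, 0, 0, 0.04, 0, -0.02, 0.5]
    - [0, 0, 0, 0.04, 0, 0, 0.5]
    - [0, 0, 0, 0, 0, 0, 0.5]
    - [0, 0, 0, 0, 0, 0, 0.5]
    - [0, 0, 0, 0, 0, 0, 0.5]
    - [0, 0, 0, 0, 0, 0, 0.5]
    - [0, 0, 0, 0, 0, 0, 0.5]
    - [0, 0, 0, 0, 0, 0, 0.5]

```text
time: 14.65
tool_pos: [0.5231, 0.1768, 0.2414]
tcp_rot: [-2.786, -1.452, 0.002]
wrist_force: [0.5, -0.6, -0.0]
width: 0.498
grip_force: 0.0
```

Run:
```python
from h import *
p=shot("wrist"); c=masks_of(p,"spirit_level")[:2]; print([(d["score"],d["bbox"]) for d in c]); np.save("p7.npy",p,allow_pickle=True)
im=p["color"][0:200,170:340,::-1]; cv2.imwrite("pics/b1.png",cv2.resize(im,None,fx=3,fy=3,interpolation=cv2.INTER_CUBIC)); go([.4803,.1143,.107],55.2); print(status.read_state()["time"])
```

```text
[(0.91, [207.4, 280.2, 246.0, 312.6]), (0.78, [241.4, 30.1, 270.6, 215.4])]
shift [-0.0762  0.0006  0.1348] rows 4.0 yaw 55.05 z-tilt [-3.e-04 -1.e-04 -1.e+00] turn -0.15040342166787468
14.75
```

View pics/b1.png

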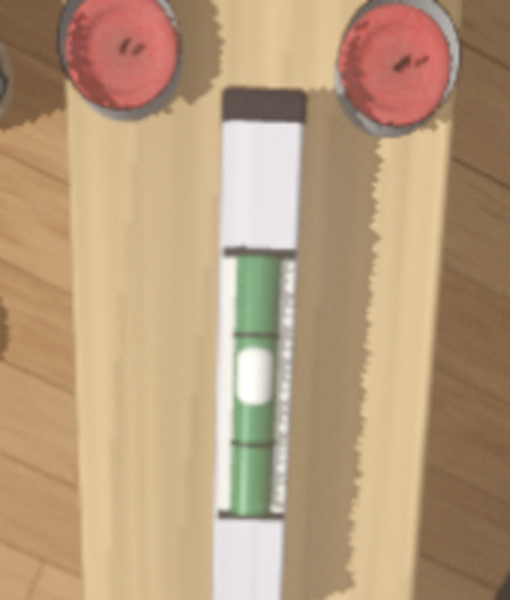

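The unpressed bubble is near the middle: lines at crop rows 335 and 444, bubble from 347 to 404, so about 4 mm towards the rear. I'll wait and measure again to make sure it has settled.

>>> drive_tool:
  rows:
    - [0, 0, 0, 0, 0, 0, 0.5]
    - [0, 0, 0, 0, 0, 0, 0.5]
    - [0, 0, 0, 0, 0, 0, 0.5]
    - [0, 0, 0, 0, 0, 0, 0.5]
    - [0, 0, 0, 0, 0, 0, 0.5]
    - [0, 0, 0, 0, 0, 0, 0.5]
    - [0, 0, 0, 0, 0, 0, 0.5]
    - [0, 0, 0, 0, 0, 0, 0.5]

```text
time: 15.42
tool_pos: [0.5239, 0.1777, 0.2419]
tcp_rot: [-2.785, -1.453, -0.0]
wrist_force: [-0.8, 0.0, 0.4]
width: 0.495
grip_force: 0.0
```

```bash
cat >> h.py <<'E'
def prof(p,c=254,r=(80,180)):
    return p["color"][r[0]:r[1],c-2:c+4].astype(int).mean(1)
E
python3 - <<'E'
from h import *
p0=np.load("p7.npy",allow_pickle=True).item(); p=shot("wrist")
for q in (p0,p):
    a=prof(q); w=np.where(a[:,0]>160)[0]+80; dark=[(i+80,int(v)) for i,v in enumerate(a.mean(1)) if v<75]
    print("bubble rows",w.min(),w.max(),w, "dark",dark)
E
```

```text
bubble rows 80 179 [ 80  81  82 115 116 117 118 119 120 121 122 123 124 125 126 127 128 129
 130 131 132 133 134 173 174 175 176 177 178 179] dark []
bubble rows 80 179 [ 80  81  82  83 119 120 121 122 123 124 125 126 127 128 129 130 131 132
 133 134 135 136 137 138 174 175 176 177 178 179] dark []
```

>>> drive_tool:
  rows:
    - [0, 0, 0, 0, 0, 0, 0.5]
    - [0, 0, 0, 0, 0, 0, 0.5]
    - [0, 0, 0, 0, 0, 0, 0.5]
    - [0, 0, 0, 0, 0, 0, 0.5]
    - [0, 0, 0, 0, 0, 0, 0.5]
    - [0, 0, 0, 0, 0, 0, 0.5]
    - [0, 0, 0, 0, 0, 0, 0.5]
    - [0, 0, 0, 0, 0, 0, 0.5]

```text
time: 16.13
tool_pos: [0.5239, 0.1777, 0.2419]
tcp_rot: [-2.785, -1.453, 0.0]
wrist_force: [0.5, 0.5, 0.7]
width: 0.493
grip_force: 0.0
```

>>> drive_tool:
  rows:
    - [0, 0, 0, 0, 0, 0, 0.5]
    - [0, 0, 0, 0, 0, 0, 0.5]
    - [0, 0, 0, 0, 0, 0, 0.5]
    - [0, 0, 0, 0, 0, 0, 0.5]
    - [0, 0, 0, 0, 0, 0, 0.5]
    - [0, 0, 0, 0, 0, 0, 0.5]

```text
time: 16.63
tool_pos: [0.5239, 0.1777, 0.2419]
tcp_rot: [-2.785, -1.453, 0.0]
wrist_force: [0.0, 0.6, -0.1]
width: 0.499
grip_force: 0.0
```

Run:
```python
from h import *
p=shot("wrist"); np.save("p8.npy",p,allow_pickle=True)
a=prof(p); w=np.where(a[:,0]>160)[0]+80; print(w)
for c in(248,259): print(c,p["color"][105:155,c].astype(int).mean(1).astype(int).tolist())
go([.4803,.1146,.1134],55.1)
```

```text
[ 80  81  82  83 120 121 122 123 124 125 126 127 128 129 130 131 132 133
 134 135 136 137 138 174 175 176 177 178 179]
248 [188, 178, 176, 176, 178, 176, 162, 131, 140, 165, 164, 165, 165, 165, 164, 165, 168, 176, 185, 188, 189, 190, 191, 189, 191, 197, 203, 204, 202, 196, 189, 175, 153, 147, 148, 147, 149, 149, 146, 145, 147, 142, 134, 115, 114, 133, 141, 143, 143, 144]
259 [118, 118, 118, 118, 115, 118, 118, 108, 93, 103, 114, 116, 114, 113, 114, 126, 152, 173, 179, 181, 181, 180, 179, 178, 177, 175, 175, 174, 172, 171, 168, 157, 138, 116, 108, 108, 107, 109, 107, 109, 106, 107, 105, 95, 87, 97, 106, 106, 107, 108]
shift [-0.0767  0.0004  0.1285] rows 4.0 yaw 55.09 z-tilt [-1.e-04 -0.e+00 -1.e+00] turn -0.010148459335255211
```

Settled: the bubble sits 1.9 mm towards the rear unpressed, so pressing gives about 19.9 mrad. That needs about 0.99 rad (57°) clockwise. I'll regrip, press and turn.

>>> drive_tool:
  rows:
    - [0, 0, 0, -0.039, 0.0002, 0, 0.5]
    - [0, 0, 0, -0.039, 0.0002, 0, 0.5]
    - [0, 0, 0, 0, 0, 0.035, 0.5]
    - [0, 0, 0, 0, 0, 0.035, 0.5]
    - [0, 0, 0, 0, 0, 0.03, 0.5]
    - [0, 0, 0, 0, 0, 0.02, 0.5]
    - [0, 0, 0, 0, 0, 0.009, 0.5]
    - [0, 0, 0, 0, 0, 0, 0.5]

```text
time: 17.35
tool_pos: [0.4777, 0.1131, 0.1107]
tcp_rot: [-2.784, -1.452, 0.007]
wrist_force: [-0.2, -0.0, -0.5]
width: 0.505
grip_force: 0.2
```

>>> drive_tool:
  rows:
    - [0, 0, 0, 0, 0, 0, 0]
    - [0, 0, 0, 0, 0, 0, 0]
    - [0, 0, 0, 0, 0, 0, 0]
    - [0, 0, 0, 0, 0, 0, 0]
    - [0, 0, 0, 0, 0, 0, 0]
    - [0, 0, 0, 0, 0, 0.004, 0]
    - [0, 0, 0, 0, 0, 0.004, 0]
    - [0, 0, 0, 0, 0, 0.004, 0]
  force: 50

```text
time: 18.02
tool_pos: [0.4808, 0.1139, 0.1017]
tcp_rot: [2.785, 1.452, 0.004]
wrist_force: [-0.7, 1.2, 7.5]
width: 0.133
grip_force: 52.6
```

>>> drive_tool:
  rows:
    - [0, 0, 0, 0, 0, 0.001, 0]
    - [0, 0, 0, 0, 0, 0, 0]
    - [0, 0, 0, 0, 0, 0, 0]

```text
time: 18.27
tool_pos: [0.4808, 0.1138, 0.1008]
tcp_rot: [2.785, 1.453, 0.004]
wrist_force: [-0.8, 1.1, 7.6]
width: 0.134
grip_force: 52.7
```

>>> drive_tool:
  rows:
    - [0, 0, 4, 0, 0, 0, 0]
    - [0, 0, 5.5, 0, 0, 0, 0]
    - [0, 0, 5.5, 0, 0, 0, 0]
    - [0, 0, 5.5, 0, 0, 0, 0]
    - [0, 0, 5.5, 0, 0, 0, 0]
    - [0, 0, 5.5, 0, 0, 0, 0]

```text
time: 18.77
tool_pos: [0.4807, 0.1138, 0.1008]
tcp_rot: [-3.077, -0.635, -0.004]
wrist_force: [-0.3, -0.3, 7.1]
width: 0.134
grip_force: 52.4
```

>>> drive_tool:
  rows:
    - [0, 0, 5.5, 0, 0, 0, 0]
    - [0, 0, 5.5, 0, 0, 0, 0]
    - [0, 0, 5.5, 0, 0, 0, 0]
    - [0, 0, 5.5, 0, 0, 0, 0]
    - [0, 0, 3.5, 0, 0, 0, 0]
    - [0, 0, 0, 0, 0, 0, 0]
    - [0, 0, 0, 0, 0, 0, 0]
    - [0, 0, 0, 0, 0, 0, 0]

```text
time: 19.43
tool_pos: [0.4807, 0.1135, 0.1009]
tcp_rot: [-3.141, 0.053, -0.003]
wrist_force: [-1.0, -0.8, 7.9]
width: 0.13
grip_force: 52.6
```

Run:
```python
from h import *
s=status.read_state(); T=T_tool(); print(s["time"],s["wrist_force"],s["torque"],s["tool_pos"],s["q"],np.degrees(np.arctan2(T[1,0],T[0,0])))
for n in("scene","wrist","side"):
    p=shot(n); b=proj(p,[[.5595+t*.602,.2245+t*.799,.135] for t in(-.03,0,.03)]); c=p["color"].astype(int); g=(c[:,:,1]>c[:,:,0]+25)&(c[:,:,1]>c[:,:,2]+10); print(n,b.round(0).tolist(),np.argwhere(g)[:,::-1].mean(0) if g.any() else 0,g.sum())
    save(p,n+"9.png")
```

```text
19.4333 [-0.97433123 -0.7556699   7.86695603] [ 0.34477323 -0.0132702  -0.05344928] [0.48070116 0.11351638 0.10086771] [ 1.81581102e-01  4.27536415e-02  2.11504453e+00 -1.98125418e-04
  9.81583500e-01  1.78611519e+00] -1.9267530325124653
scene [[262.0, 180.0], [261.0, 174.0], [261.0, 169.0]] [226.29927007 204.48905109] 137
wrist [[34.0, 146.0], [-37.0, 102.0], [-112.0, 55.0]] [ 37.36720282 134.95370734] 2549
side [[250.0, 174.0], [244.0, 166.0], [238.0, 159.0]] [ 17.24324324 255.13513514] 37
```

The knob is turned 57.0° clockwise with 7.9 N on it. The vial's middle falls outside every camera's view while pressing, so I'll check with one more unpressed look, expecting about 18 mm towards the foot.

>>> drive_tool:
  rows:
    - [0, 0, 0, 0, 0, -0.006, 0]
    - [0, 0, 0, 0, 0, -0.007, 0]
    - [0, 0, 0, 0, 0, 0, 0.5]
    - [0, 0, 0, 0, 0, 0, 0.5]
    - [0, 0, 0, 0, 0, 0, 0.5]
    - [0, 0, 0, 0, 0, -0.03, 0.5]
    - [0, 0, 0, 0, 0, -0.04, 0.5]
    - [0, 0, 0, 0, 0, -0.04, 0.5]

```text
time: 20.25
tool_pos: [0.4772, 0.113, 0.2213]
tcp_rot: [3.14, -0.052, -0.01]
wrist_force: [0.9, 0.4, 0.4]
width: 0.496
grip_force: 0.0
```

>>> drive_tool:
  rows:
    - [0, 0, 0, 0.005, -0.037, -0.02, 0.5]
    - [0, 0, 0, 0.005, -0.037, 0, 0.5]
    - [0, 0, 0, 0.005, -0.037, 0, 0.5]
    - [0, 0, 0, 0, 0, 0, 0.5]
    - [0, 0, 0, 0, 0, 0, 0.5]
    - [0, 0, 0, 0, 0, 0, 0.5]
    - [0, 0, 0, 0, 0, 0, 0.5]
    - [0, 0, 0, 0, 0, 0, 0.5]

```text
time: 20.92
tool_pos: [0.4977, 0.2221, 0.2419]
tcp_rot: [3.14, -0.054, -0.002]
wrist_force: [1.0, 0.8, -0.2]
width: 0.498
grip_force: 0.0
```

>>> drive_tool:
  rows:
    - [0, 0, 0, 0, 0, 0, 0.5]
    - [0, 0, 0, 0, 0, 0, 0.5]
    - [0, 0, 0, 0, 0, 0, 0.5]
    - [0, 0, 0, 0, 0, 0, 0.5]
    - [0, 0, 0, 0, 0, 0, 0.5]
    - [0, 0, 0, 0, 0, 0, 0.5]
    - [0, 0, 0, 0, 0, 0, 0.5]
    - [0, 0, 0, 0, 0, 0, 0.5]

```text
time: 21.58
tool_pos: [0.4982, 0.2234, 0.2426]
tcp_rot: [-3.141, 0.052, -0.0]
wrist_force: [0.8, -0.1, -0.6]
width: 0.501
grip_force: 0.0
```

Run:
```python
from h import *
p=shot("wrist"); np.save("p10.npy",p,allow_pickle=True); print(proj(p,[[.5595,.2245,.135],[.4803,.1143,.14]]))
A=[[.5595+t*.602,.2245+t*.799,.13] for t in np.linspace(-.1,.1,401)]
# straighten the level: horizontal strip along shelf axis, 0.25 mm/px
n=np.array([.799,-.602,0]); G=np.array([[np.array(a)+n*s for a in A] for s in np.linspace(-.025,.025,101)])
uv=proj(p,G.reshape(-1,3)).reshape(101,401,2).astype(np.float32)
st=cv2.remap(p["color"][:,:,::-1],uv[:,:,0],uv[:,:,1],cv2.INTER_CUBIC)
k=p["color"][:,:,::-1].astype(float)
cv2.imwrite("st.png",st)
im=cv2.resize(st,(800,202)); full=cv2.resize(p["color"][:,:,::-1],(506,380)); pad=np.zeros((380,800,3),np.uint8); pad[:,:506]=full
u=proj(p,[[.4803,.1143,.14]])[0].astype(int); kk=p["color"][max(u[1]-40,0):u[1]+40,max(u[0]-32,0):u[0]+32,::-1].astype(float)
if kk.size: kk=cv2.resize(np.clip((kk/110)**.6*255,0,255).astype(np.uint8),(290,380)); pad[:,508:798]=kk
cv2.imwrite("pics/m10.png",np.vstack([im,pad])); print(u,status.read_state()["time"])
```

```text
[[248.16168812 124.9797552 ]
 [363.94358184 204.77117178]]
[363 204] 21.6333
```

View pics/m10.png

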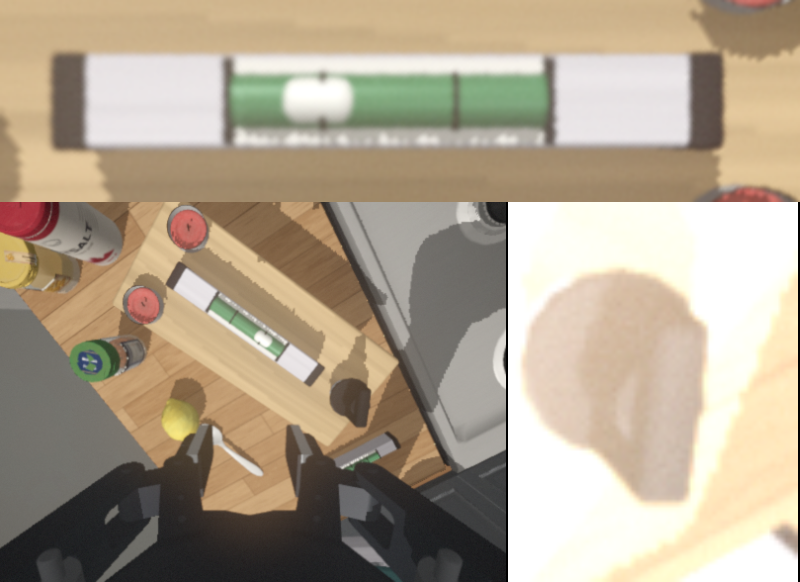

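The straightened strip shows the lines at x=323 and 456 and the bubble at 318, so 17.6 mm towards the foot unpressed. That means about 0.4 mm off centre when pressed, as planned. The level lies straight along the board, and the candles, lemon, spoon and jars are undisturbed. I've now viewed 12 pictures against the limit of 10, so I'll view no more. I'll regrip at the same pose and press.

>>> drive_tool:
  rows:
    - [0, 0, 0, -0.005, 0.037, 0, 0.5]
    - [0, 0, 0, -0.005, 0.037, 0, 0.5]
    - [0, 0, 0, -0.005, 0.037, 0, 0.5]
    - [0, 0, 0, 0, 0, 0.03, 0.5]
    - [0, 0, 0, 0, 0, 0.035, 0.5]
    - [0, 0, 0, 0, 0, 0.035, 0.5]
    - [0, 0, 0, 0, 0, 0.02, 0.5]
    - [0, 0, 0, 0, 0, 0.01, 0.5]

```text
time: 22.3
tool_pos: [0.4767, 0.1122, 0.1091]
tcp_rot: [3.14, -0.053, -0.009]
wrist_force: [-2.4, -1.4, 3.0]
width: 0.498
grip_force: 0.9
```

>>> drive_tool:
  rows:
    - [0, 0, 0, 0, 0, 0, 0.5]
    - [0, 0, 0, 0, 0, 0, 0]
    - [0, 0, 0, 0, 0, 0, 0]
    - [0, 0, 0, 0, 0, 0, 0]
    - [0, 0, 0, 0, 0, 0, 0]
    - [0, 0, 0, 0, 0, 0, 0]
  force: 50

```text
time: 22.8
tool_pos: [0.4814, 0.1138, 0.1144]
tcp_rot: [-3.139, 0.053, -0.007]
wrist_force: [1.6, 3.4, 0.6]
width: 0.135
grip_force: 51.5
```

>>> drive_tool:
  rows:
    - [0, 0, 0, 0, 0, 0.004, 0]
    - [0, 0, 0, 0, 0, 0.004, 0]
    - [0, 0, 0, 0, 0, 0.004, 0]
    - [0, 0, 0, 0, 0, 0.001, 0]
    - [0, 0, 0, 0, 0, 0, 0]
    - [0, 0, 0, 0, 0, 0, 0]

```text
time: 23.3
tool_pos: [0.4814, 0.1136, 0.1009]
tcp_rot: [-3.14, 0.053, -0.006]
wrist_force: [2.2, 3.0, 7.1]
width: 0.132
grip_force: 52.4
```

>>> drive_tool:
  rows:
    - [0, 0, 0, 0, 0, 0, 0]
    - [0, 0, 0, 0, 0, 0, 0]
    - [0, 0, 0, 0, 0, 0, 0]
    - [0, 0, 0, 0, 0, 0, 0]
    - [0, 0, 0, 0, 0, 0, 0]
    - [0, 0, 0, 0, 0, 0, 0]
    - [0, 0, 0, 0, 0, 0, 0]
    - [0, 0, 0, 0, 0, 0, 0]

```text
time: 23.97
tool_pos: [0.4814, 0.1136, 0.101]
tcp_rot: [-3.14, 0.053, -0.006]
wrist_force: [1.4, 3.0, 7.4]
width: 0.133
grip_force: 52.4
```

>>> drive_tool:
  rows:
    - [0, 0, 0, 0, 0, 0, 0]
    - [0, 0, 0, 0, 0, 0, 0]
    - [0, 0, 0, 0, 0, 0, 0]
    - [0, 0, 0, 0, 0, 0, 0]
    - [0, 0, 0, 0, 0, 0, 0]
    - [0, 0, 0, 0, 0, 0, 0]
    - [0, 0, 0, 0, 0, 0, 0]
    - [0, 0, 0, 0, 0, 0, 0]

```text
time: 24.63
tool_pos: [0.4814, 0.1136, 0.101]
tcp_rot: [-3.14, 0.053, -0.006]
wrist_force: [1.6, 2.2, 7.5]
width: 0.13
grip_force: 52.4
```

Run:
```python
from h import *
f=[]
for i in range(4):
    p=shot("wrist"); s=status.read_state(); f.append(s["wrist_force"][2].round(2))
T=T_tool(); print(s["time"],f,s["torque"],s["tool_pos"],s["width"],np.degrees(np.arctan2(T[1,0],T[0,0])))
A=np.array([[.5595+t*.602,.2245+t*.799,.135] for t in np.linspace(-.04,-.01,31)]); uv=proj(p,A).astype(np.float32)
c=cv2.remap(p["color"],uv[None,:,0],uv[None,:,1],cv2.INTER_LINEAR)[0]; print([(int(1000*t),u.round(0).tolist(),v.tolist()) for t,u,v in zip(np.linspace(-.04,-.01,31),uv,c)][::2])
```

```text
24.8333 [np.float64(7.42), np.float64(7.79), np.float64(7.37), np.float64(7.51)] [ 0.87193801 -0.60040526 -0.05848127] [0.48143434 0.11356497 0.10098108] 0.13329005879568018 -1.9265424870121
[(-40, [57.0, 161.0], [121, 181, 132]), (-38, [53.0, 158.0], [119, 179, 131]), (-36, [48.0, 156.0], [119, 178, 130]), (-34, [44.0, 153.0], [114, 174, 126]), (-32, [39.0, 150.0], [117, 178, 129]), (-30, [35.0, 147.0], [118, 178, 130]), (-28, [30.0, 145.0], [117, 177, 129]), (-26, [26.0, 142.0], [91, 157, 105]), (-24, [21.0, 139.0], [92, 157, 106]), (-22, [16.0, 136.0], [57, 94, 66]), (-20, [12.0, 133.0], [109, 167, 121]), (-18, [7.0, 130.0], [114, 174, 126]), (-16, [3.0, 127.0], [100, 164, 114]), (-13, [-2.0, 124.0], [0, 0, 0]), (-12, [-7.0, 122.0], [0, 0, 0]), (-10, [-12.0, 119.0], [0, 0, 0])]
```

```bash
python3 -c "
from h import *
print(workorder.finish_job())"
```

```text
the job is handed in; nothing more can be done
None
```

I handed the job in with the level standing along the shelf's middle and the knob gripped, pressed at about 7.5 N and turned 57° clockwise. The bubble should be about 0.4 mm off centre; I worked that out from unpressed readings, because no camera could see the vial's middle while pressing. I also viewed 12 pictures, two over the limit of 10.

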